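# Start the toaster on frozen bread

### The arm

A 6-joint arm with a two-finger parallel gripper is mounted at the origin on the work surface. World frame = base frame: x ahead of the robot, y to its left, z up, the work surface at z = 0. Lengths are in m, angles in rad, forces in N, time in s.
With the tool pointing down it reaches from about 0.3 to 0.875 m from the base axis. Payload 6.4 kg.
Tool frame: the origin (TCP) lies midway between the tips of the shut fingers; the grasp point (between the pads) lies 19 mm behind it; z points along the fingers, y is the line along which they close (so a half turn about z gives the same grasp; the last joint's range is limited). The gripper opens to 85 mm and grips with 20 to 120 N. Pads are 22 mm wide; open, the fingers measure 114 mm over their backs; the gripper's body (76 mm by 85 mm) begins 54 mm behind the grasp point. The pads swing forward as they close: fully open they stand 13 mm farther back than shut.
Start: joints at [-1.351, 0.181, 1.607, -0, 1.354, -0.206], TCP at [0.238, -0.524, 0.231] pointing down, gripper open.
Joint ranges: [-2.99, 2.99], [-0.89, 2.07], [0.3, 2.58], [-1.14, 4.28], [0, 2.63], [-3.12, 3.12]. Speed limits (rad/s): [2.57, 2.57, 3.01, 3.14, 3.14, 3.14].

### API

Orientations are given as a unit quaternion [w, x, y, z].
In Python, from bench import ctrl, vision, workorder gives the robot as it stands. The module is installed in compiled form; this text tells all that it offers.
- The arm moves only by the tool servo_tool, never from a script. Its argument "steps" is a list of rows, each an object of numbers: "dx", "dy", "dz": the shift along the world's x, y, z as a fraction of full scale; "wx", "wy", "wz": the turn, a rotation vector about the world's x, y, z as a fraction of full scale. A call has exactly 5 rows; each row is the pose to reach, as a shift and turn from the pose commanded when the call began, turning the shorter way round; what a row does not reach only later rows make up. Full scale, the value 1, is 100 mm for a shift and pi rad for a turn. A row lasts 1/12 s, in which the tool goes at most 41.7 mm and 7.16 degrees, less where a joint would pass 70% of its speed; a pose out of reach is approached as far as the arm can. A call with a number of a shift or a turn outside -1 to 1 is refused whole. A call with a gripper value outside its range is refused whole. "jaw" is the opening, from 0 (shut) to 1 (fully open), set as the call begins (left out, the last holds). The fingers move at their own pace and stop on an object; the grip force is fixed at half the most. Time passes only in rows, so rows that repeat a pose let the fingers close, or fill a call up. It gives the time, the measured TCP pose, the force, the opening and the grip force at its end, in the units of the state.
- ctrl.get_obs(): the state, without advancing time (a new reading comes with each control period).
- vision.camera(name): name is "side" or "top" or "wrist"; returns a dict with "frame" (384x512x3 uint8, red, green, blue), "vfov" (degrees; the focal length in pixels is half the picture's height over the tangent of half this angle, whatever the lens; pixels are square), "cx", "cy" (the principal point, pixels), "D" ([k1, k2, p1, p2, k3] as OpenCV has them; the pictures are not rectified), "camera_from_world" (4x4, takes a point from world to camera coordinates). Camera axes: x right, y up, looking along -z (the intrinsics and any distortion apply to the point x, -y, -z); pixel columns grow to the right and rows downward; lengths in m; the calibration is good to about 2 mm. A picture is of the moment at which its call begins. There is no depth.
- workorder.hand_in(): hands the job in; it is judged then, once.
The state is a dict: "time_s": time; "q": joint angles; "dq": joint speeds; "joint_efforts": joint torques, N m; "eef_pos": TCP position; "eef_rot": TCP orientation; "wrist_force": force on the tool from outside, world axes, zero at the start; "torque": the same for the moment, N m; "opening": opening from 0.0 (shut) to 1.0 (fully open); "grasp_force": force on a finger pad.
Only numpy, scipy, OpenCV 4.12 (cv2) and the standard library are available. Lean on these libraries where they do the work, as an engineer would, in place of code of your own. Each camera call takes 0.05 s, during which the arm holds its last target. There are 200 camera calls.

### The job

The bread in the toaster is frozen: push the lever on the end of the toaster all the way down until it catches and the slices stay down, then press the defrost key (the oblong one of the three on top) fully in and let it spring back. Closed fingers do it all, nothing needs gripping: do not press the other two keys, do not lift, tip or shove the toaster or pull the bread out, and leave everything else on the counter where it stands.

Things in the scene. Friction and masses are not known exactly. Their poses are not given: they have to be found in the camera images.
- toaster: two-slot toaster, loose on rubber feet, about 1.9 kg: steel middle, black ends, 280 long (x) x 170 wide (y), flat top 185 high. Origin: centre of its footprint, z up. Lever and keys are at its -x end (end face at x = -140), which points to the robot's right and somewhat towards it. Bread slots along x, from -56 to 108, at y = 34 and -34. A browning dial stands 22 out of the end face, 70 up.
- lever (a joint): how far the bread lever is pushed down, in m: 0 up, 0.040 fully down. Sprung: with the bread on it the finger feels 5 to 8 N upwards, fading to nothing between 0.030 and 0.035; there it snaps past a catch, drops to the bottom and stays down by itself. Let go before that, it springs back up.
- lever_top (a point): centre of the top face of the lever's metal paddle, 34 (x) x 46 (y) x 12 thick, where it is pushed; moves with the lever; axes are the toaster's. The paddle's inner edge is 6 off the toaster's end face, so this point is 23 outside the face: at (-163, 0, 168) in the toaster's frame when up, (-163, 0, 128) when down, which is 17 and 57 below the toaster's top.
- defrost (a joint): travel of the defrost key in m: 0 out, 0.005 fully pressed; springs back. 1.5 N starts it, 4 N presses it fully.
- defrost_top (a point): centre of the top of the defrost key: the oblong bar-shaped key, 38 (x) x 18 (y), marked with a snowflake, standing 8 above the toaster's top (3 when pressed), at (-100, +50, 193) in the toaster's frame: the left key for someone who stands facing the lever end. z up.
- cancel (a joint): travel of the cancel key in m, same spring and travel as the defrost key. Not to be pressed.
- cancel_top (a point): centre of the top of the cancel key: round, diameter 25, the middle one of the row, at (-100, 0, 193) in the toaster's frame.
- reheat (a joint): travel of the reheat key in m, same spring and travel. Not to be pressed.
- reheat_top (a point): centre of the top of the reheat key: square, 18 x 18, the right key of the row, at (-100, -50, 193) in the toaster's frame.
- slice0: frozen slice of bread, rigid, 105 wide x 13 thick x 110 high, 50 g, standing loose on the carriage in the slot at the toaster's y = +34. Origin at the middle of its lower edge: 100 above the counter with the lever up (the slice then stands 25 out of the slot), 60 with it down.
- slice1: the same in the slot at the toaster's y = -34.
- mixer: bystander: silver hand mixer standing upright on its heel, 205 high, 80 wide, 180 from beater tips (its -x side, level, 165 above the counter) to the middle and 92 from there to the back of its handle. Origin under its middle.
- pie_dish: bystander: round glass pie dish, rim diameter 248, 42 high. Origin under its centre.
- bowl: bystander: blue ceramic bowl, rim diameter 200, 85 high. Origin under its centre.
- timer: bystander: white plastic timer with a turning dial, diameter 72, 53 high, near the lever end. Origin under its centre.
- whisk: bystander: steel whisk lying down, 265 long along its x (handle at -x), up to 60 across. Origin on the counter under its middle.
- jar: bystander: closed amber glass jar, diameter 68, 105 high, near the lever end. Origin under its centre.
- plate: bystander: white side plate, diameter 170, 16 high, beside the toaster. Origin under its centre.
There are look-alikes about, which are no part of the job. What is shaped like the slice0 but blue is not meant.

How it is judged:
On the way, in this order (a step that is already met when the one before it is completed fails the run):
1. the lever is pushed down past its catch (value of joint lever above 0.037 m), for 0.1 s.
2. the defrost key is pressed in, with the lever down (value of joint defrost above 0.0035 m and value of joint lever above 0.037 m), for 0.05 s.
At the end, for the whole second after the job is handed in: the lever is caught at the bottom (at least 37 of its 40 mm down) with both slices lowered with it (their lower edges under 68 mm above the counter), all three keys are out again (within 1.5 mm), and the toaster stands flat, still, and within 30 mm of where it was (value of joint lever above 0.037 m and value of joint each of defrost, cancel, reheat below 0.0015 m and z of each of slice0, slice1 in the frame of toaster below 0.068 m and angle between toaster's own z axis and vertical below 0.05 rad and linear speed of toaster below 0.02 m/s and distance of toaster from where it was at the start of the episode below 0.03 m); the robot touches nothing.
It fails at once if a key other than defrost is pressed (2 mm or more) (value of joint any of cancel, reheat above 0.002 m).
It fails at once if the defrost key is pressed while the lever is not down (value of joint defrost above 0.0025 m and value of joint lever below 0.03 m).
It fails at once if the toaster is shoved more than 30 mm, lifted more than 10 mm or tipped by more than 0.12 rad (distance of toaster from where it was at the start of the episode above 0.03 m or height (world z) of toaster above 0.01 m or angle between toaster's own z axis and vertical above 0.12 rad).
It fails at once if a slice is pulled up out of its slot by more than 20 mm (z of any of slice0, slice1 in the frame of toaster above 0.12 m).
It fails at once if a bystander (mixer, pie dish, bowl, timer, whisk, jar, plate) is moved more than 30 mm (distance of any of mixer, pie_dish, bowl, timer, whisk, jar, plate from where it was at the start of the episode above 0.03 m).
It also fails if it takes over 32 s, if anything falls off the work surface, if the arm or the gripper's body presses on something with over 40 N, if the wrist force passes 120 N, or if a joint passes its speed limit or range.

## Working session

There is one attempt and no reset: what is moved stays moved. The work goes in short steps, Python scripts to look and compute and a tool call to move; the robot and the scene stay as the last step left them, time stands still between calls to the robot, and variables do not carry over. Pictures are saved under pics/ and viewed, at most 10 in all, crops included, and the job is handed in when it is done.

Besides the shell and the picture viewer there is one more tool, called after "Request:" as name(argument=value, ...), one argument or row to a line, values as JSON. servo_tool: Moves the arm, as the interface text tells. Its arguments: {"type":"object","properties":{"steps":{"type":"array","items":{"type":"object","properties":{"dx":{"type":"number"},"dy":{"type":"number"},"dz":{"type":"number"},"wx":{"type":"number"},"wy":{"type":"number"},"wz":{"type":"number"}}}},"jaw":{"type":"number"}},"required":["steps"]}

```bash
mkdir -p pics
cat > h.py <<'E'
import numpy as np, cv2, pickle
from bench import ctrl, vision, workorder
def K(c):
    f=192/np.tan(np.radians(c['vfov'])/2); return np.array([[f,0,c['cx']],[0,f,c['cy']],[0,0,1.]])
def ray(c,uv):
    p=cv2.undistortPoints(np.array([[uv]],float),K(c),np.array(c['D'],float))[0,0]
    T=np.array(c['camera_from_world']); R=T[:3,:3]
    return -R.T@T[:3,3], R.T@np.array([p[0],-p[1],-1.])
def plane(c,uv,z):
    o,d=ray(c,uv); return o+d*(z-o[2])/d[2]
def proj(c,P):
    T=np.array(c['camera_from_world']); q=np.atleast_2d(P)@T[:3,:3].T+T[:3,3]; q=q*[1,-1,-1]
    return cv2.projectPoints(q,np.zeros(3),np.zeros(3),K(c),np.array(c['D'],float))[0][:,0]
def tri(a,ua,b,ub):
    o,d=ray(a,ua);p,e=ray(b,ub)
    s=np.linalg.lstsq(np.c_[d,-e],p-o,rcond=None)[0]; A=o+d*s[0];B=p+e*s[1]
    return (A+B)/2,np.linalg.norm(A-B)
E
python3 - <<'E'
from h import *
cs={n:vision.camera(n) for n in('side','top','wrist')}
pickle.dump(cs,open('c0.pkl','wb'))
for n,c in cs.items(): print(n,c['vfov'],c['cx'],c['cy'],c['D'],np.round(-np.array(c['camera_from_world'])[:3,:3].T@np.array(c['camera_from_world'])[:3,3],3))
for n in('side','top'): cv2.imwrite(f'pics/{n}0.png',cv2.resize(cs[n]['frame'][:,:,::-1],(800,600),interpolation=cv2.INTER_CUBIC))
o=ctrl.get_obs();print(o)
E
```

```text
side 51.09998059218125 254.33307487710712 184.94967835961444 [-0.03571523  0.          0.          0.          0.        ] [0.367 1.068 0.951]
top 51.05775998857596 254.6569492184471 195.09315828365345 [-0.11862286  0.          0.          0.          0.        ] [0.351 0.006 1.613]
wrist 61.32977529963786 259.06456608791575 191.87385082541465 [-0.02162711  0.          0.          0.          0.        ] [ 0.306 -0.493  0.372]
{'time_s': 0.15, 'q': array([-1.35128187e+00,  1.81402575e-01,  1.60781267e+00, -2.88786491e-06,
        1.35377739e+00, -2.06324478e-01]), 'dq': array([-0.00027662, -0.00064825, -0.00252005, -0.00070881,  0.00196861,
        0.00145948]), 'joint_efforts': array([ 7.15020597e-04, -4.45256996e+01, -3.51691496e+01, -3.67922084e-04,
        5.79944972e-03, -3.51560914e-05]), 'eef_pos': array([ 0.23742908, -0.52321217,  0.23055639]), 'eef_rot': array([-6.99967854e-04,  9.77417850e-01,  2.11314590e-01, -6.02622296e-06]), 'wrist_force': array([0.24898911, 0.63694423, 0.37415769]), 'torque': array([-0.0156094 ,  0.13770279, -0.00217253]), 'grasp_force': 0.0, 'opening': 0.9988689065267795}
```

View pics/top0.png

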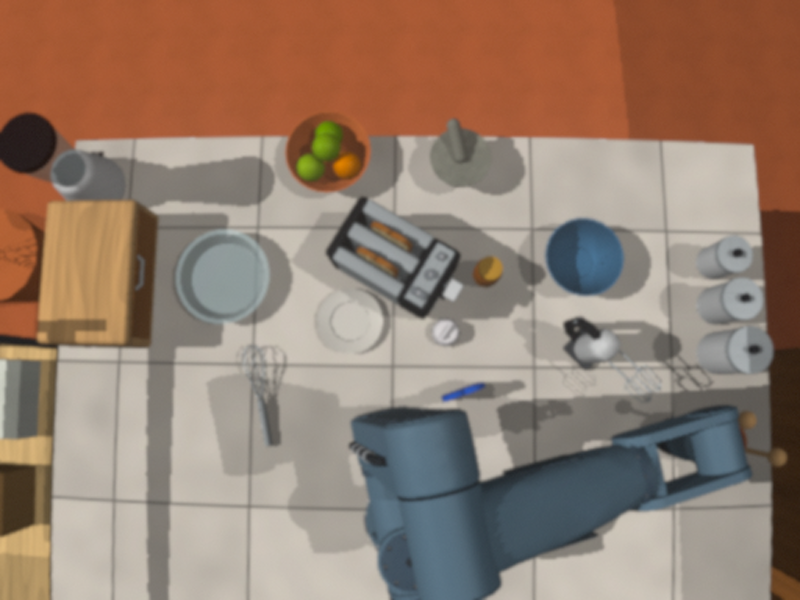

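View pics/side0.png

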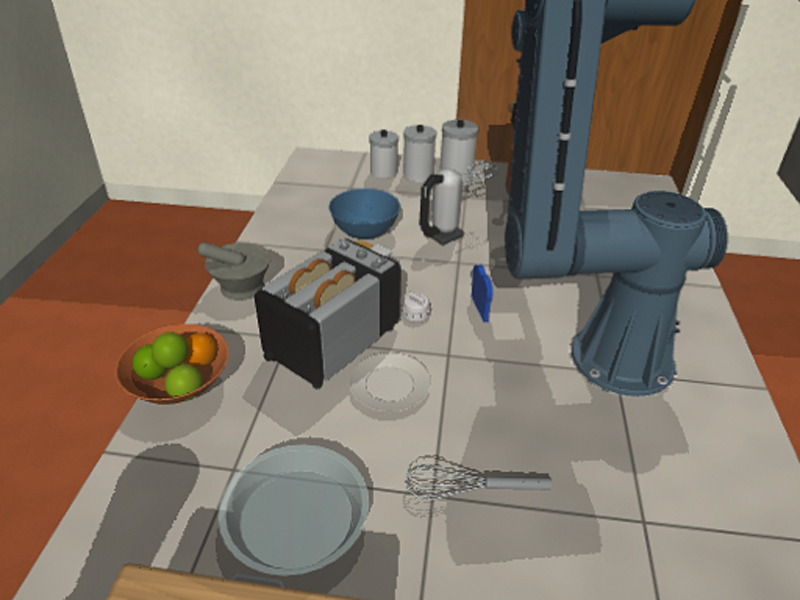

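The top view shows one toaster, with its middle at about (395,257) of 800x600. The lever paddle is at (453,290) and the keys run from (440,257) to (422,293). The timer is at (445,332), the jar at (488,270), and the blue look-alike slice at (463,391). I'll enlarge both views.

Run:
```python
from h import *
cs=pickle.load(open('c0.pkl','rb'))
a=cs['top']['frame'][120:210,200:330,::-1]; b=cs['side']['frame'][135:255,155:275,::-1]
a=cv2.resize(a,None,fx=6,fy=6,interpolation=cv2.INTER_CUBIC);cv2.imwrite('pics/tc.png',a)
b=cv2.resize(b,None,fx=5,fy=5,interpolation=cv2.INTER_CUBIC);cv2.imwrite('pics/sc.png',b)
```

```text
(no output)
```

View pics/tc.png

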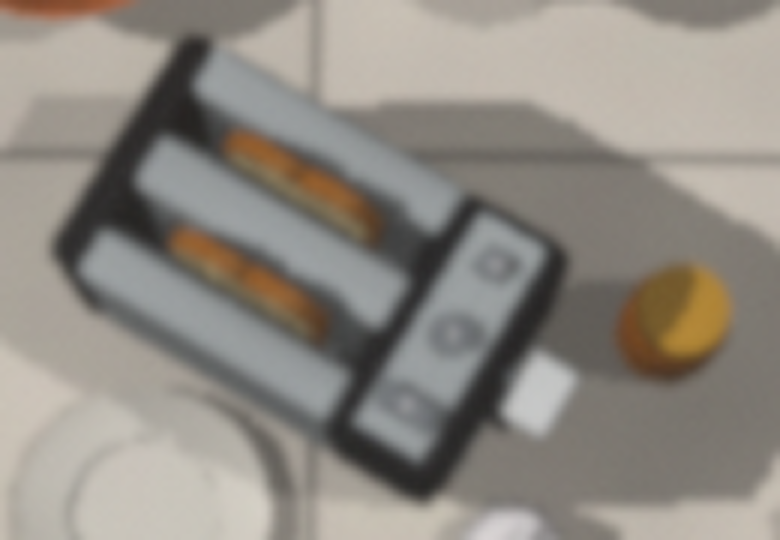

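View pics/sc.png

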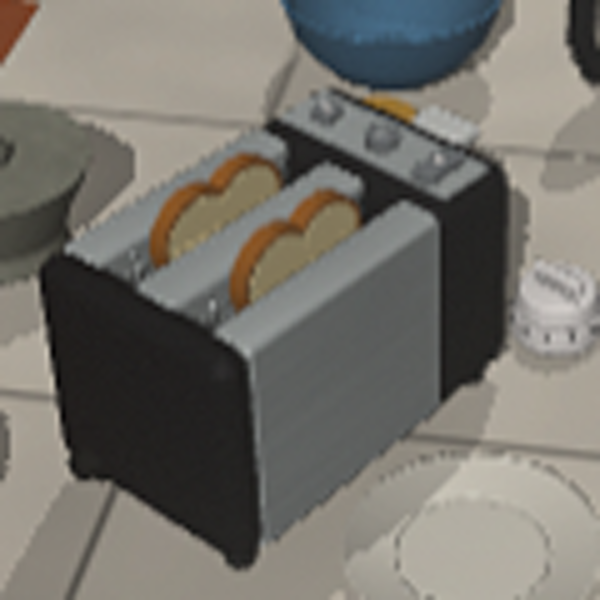

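In the top crop the three keys are at (497,263) square, (455,335) round and (408,403) oblong. The oblong one is at the left hand of someone facing the lever, so it is defrost. The paddle is at (540,393). In the side crop the keys are at (327,108), (382,137) and (437,165), and the paddle is at about (447,122).

Run:
```python
from h import *
cs=pickle.load(open('c0.pkl','rb'));t,s=cs['top'],cs['side']
T=lambda u,v:((u+.5)/6+199.5,(v+.5)/6+119.5)
S=lambda u,v:((u+.5)/5+154.5,(v+.5)/5+134.5)
k=[(497,263),(455,335),(408,403),(540,393)];m=[(327,108),(382,137),(437,165),(447,122)]
for a,b,z in zip(k,m,(.193,.193,.193,.168)):
    print(np.round(plane(t,T(*a),z),4),np.round(plane(s,S(*b),z),4),np.round(tri(t,T(*a),s,S(*b))[0],4))
# black/steel outline corners of toaster top from the top view
for u in [(192,40),(58,245),(425,495),(565,258)]: print(np.round(plane(t,T(*u),.185),4))
# jar, timer
for u,z in [((687,312),.105),((510,545),.053)]: print(np.round(plane(t,T(*u),z),4))
```

```text
[ 0.6331 -0.0657  0.193 ] [ 0.6311 -0.062   0.193 ] [ 0.6328 -0.0659  0.1905]
[ 0.5892 -0.0408  0.193 ] [ 0.5873 -0.0332  0.193 ] [ 0.5895 -0.041   0.1877]
[ 0.5481 -0.013   0.193 ] [ 0.5455 -0.0066  0.193 ] [ 0.5477 -0.0131  0.1885]
[ 0.5583 -0.0931  0.168 ] [ 0.553  -0.0953  0.168 ] [ 0.5554 -0.0931  0.1697]
[0.7723 0.1201 0.185 ]
[0.6441 0.199  0.185 ]
[ 0.4941 -0.0236  0.185 ]
[ 0.6381 -0.1071  0.185 ]
[ 0.62   -0.1908  0.105 ]
[ 0.4752 -0.0816  0.053 ]
```

Request:
servo_tool(
  steps=[
    {"dz":0.3},
    {"dz":0.6},
    {"dz":0.9},
    {"dz":1},
    {"dz":1},
  ],
  jaw=0,
)

```text
$.steps[0]: bad value
```

Request:
servo_tool(
  steps=[
    {"dx":0.15,"dy":0.2,"wz":0.038},
    {"dx":0.3,"dy":0.4,"wz":0.075},
    {"dx":0.5,"dy":0.6,"wz":0.113},
    {"dx":0.65,"dy":0.8,"wz":0.15},
    {"dx":0.8,"dy":1,"wz":0.187},
  ],
)

```text
$.steps[0]: bad value
```

Request:
servo_tool(
  steps=[
    {"dx":0.15,"dy":0.2},
    {"dx":0.3,"dy":0.4},
    {"dx":0.5,"dy":0.6},
    {"dx":0.65,"dy":0.8},
    {"dx":0.8,"dy":1},
  ],
)

```text
$.steps[0]: bad value
```

Request:
servo_tool(
  steps=[
    {"dx":0.15,"dy":0.2},
    {"dx":0.3,"dy":0.4},
    {"dx":0.5,"dy":0.6},
    {"dx":0.65,"dy":0.8},
    {"dx":0.8,"dy":1},
  ],
)

```text
$.steps[0]: bad value
```

Request:
servo_tool(
  steps=[
    {"dx":0.15,"dy":0.2},
    {"dx":0.3,"dy":0.4},
    {"dx":0.5,"dy":0.6},
    {"dx":0.7,"dy":0.8},
    {"dx":0.7,"dy":0.8},
  ],
)

```text
$.steps[0]: bad value
```

Request:
servo_tool(
  steps=[
    {"dx":0,"dy":0,"dz":0.3,"wx":0,"wy":0,"wz":0},
    {"dx":0,"dy":0,"dz":0.6,"wx":0,"wy":0,"wz":0},
    {"dx":0,"dy":0,"dz":0.9,"wx":0,"wy":0,"wz":0},
    {"dx":0,"dy":0,"dz":1,"wx":0,"wy":0,"wz":0},
    {"dx":0,"dy":0,"dz":1,"wx":0,"wy":0,"wz":0},
  ],
  jaw=0,
)

```text
time_s: 0.57
eef_pos: [0.2379, -0.5251, 0.3348]
eef_rot: [0.003, 0.977, 0.211, 0.0]
wrist_force: [0.6, -1.0, 0.3]
opening: 0.3
grasp_force: 0.0
```

Request:
servo_tool(
  steps=[
    {"dx":0.15,"dy":0.2,"dz":0,"wx":0,"wy":0,"wz":0.038},
    {"dx":0.3,"dy":0.4,"dz":0,"wx":0,"wy":0,"wz":0.075},
    {"dx":0.5,"dy":0.6,"dz":0,"wx":0,"wy":0,"wz":0.113},
    {"dx":0.65,"dy":0.8,"dz":0,"wx":0,"wy":0,"wz":0.15},
    {"dx":0.8,"dy":1,"dz":0,"wx":0,"wy":0,"wz":0.187},
  ],
  jaw=0,
)

```text
time_s: 0.98
eef_pos: [0.3178, -0.4219, 0.3287]
eef_rot: [-0.002, 0.873, 0.488, 0.0]
wrist_force: [1.1, 0.2, -0.9]
opening: 0.0
grasp_force: 0.0
```

Request:
servo_tool(
  steps=[
    {"dx":0.15,"dy":0.2,"dz":0,"wx":0,"wy":0,"wz":0},
    {"dx":0.3,"dy":0.4,"dz":0,"wx":0,"wy":0,"wz":0},
    {"dx":0.5,"dy":0.6,"dz":0,"wx":0,"wy":0,"wz":0},
    {"dx":0.65,"dy":0.8,"dz":0,"wx":0,"wy":0,"wz":0},
    {"dx":0.8,"dy":1,"dz":0,"wx":0,"wy":0,"wz":0},
  ],
)

```text
time_s: 1.4
eef_pos: [0.3977, -0.3219, 0.3288]
eef_rot: [-0.002, 0.874, 0.485, -0.0]
wrist_force: [-1.3, 0.0, -0.2]
opening: 0.002
grasp_force: 0.0
```

Request:
servo_tool(
  steps=[
    {"dx":0.15,"dy":0.2,"dz":0,"wx":0,"wy":0,"wz":0},
    {"dx":0.3,"dy":0.4,"dz":0,"wx":0,"wy":0,"wz":0},
    {"dx":0.5,"dy":0.6,"dz":0,"wx":0,"wy":0,"wz":0},
    {"dx":0.65,"dy":0.8,"dz":0,"wx":0,"wy":0,"wz":0},
    {"dx":0.8,"dy":1,"dz":0,"wx":0,"wy":0,"wz":0},
  ],
)

```text
time_s: 1.82
eef_pos: [0.4775, -0.222, 0.3288]
eef_rot: [-0.002, 0.874, 0.485, -0.001]
wrist_force: [-0.3, -0.0, -0.1]
opening: 0.004
grasp_force: 0.0
```

Request:
servo_tool(
  steps=[
    {"dx":0.15,"dy":0.2,"dz":0,"wx":0,"wy":0,"wz":0},
    {"dx":0.3,"dy":0.4,"dz":0,"wx":0,"wy":0,"wz":0},
    {"dx":0.5,"dy":0.6,"dz":0,"wx":0,"wy":0,"wz":0},
    {"dx":0.6,"dy":0.8,"dz":0,"wx":0,"wy":0,"wz":0},
    {"dx":0.6,"dy":0.8,"dz":0,"wx":0,"wy":0,"wz":0},
  ],
)

```text
time_s: 2.23
eef_pos: [0.5382, -0.1399, 0.3286]
eef_rot: [-0.002, 0.873, 0.487, -0.0]
wrist_force: [-0.1, 0.3, 0.2]
opening: 0.0
grasp_force: 0.0
```

Run:
```python
from h import *
c=vision.camera('wrist');pickle.dump(c,open('c1.pkl','wb'))
cv2.imwrite('pics/w1.png',cv2.resize(c['frame'][:,:,::-1],(768,576),interpolation=cv2.INTER_CUBIC))
print(proj(c,[[.5477,-.0131,.193],[.5895,-.041,.193],[.6328,-.066,.193],[.5564,-.0935,.168]])*1.5)
```

```text
[[277.48354274  64.46890998]
 [372.73579508  67.78159985]
 [467.65746469  64.79615186]
 [374.16821094 183.35945854]]
```

View pics/w1.png

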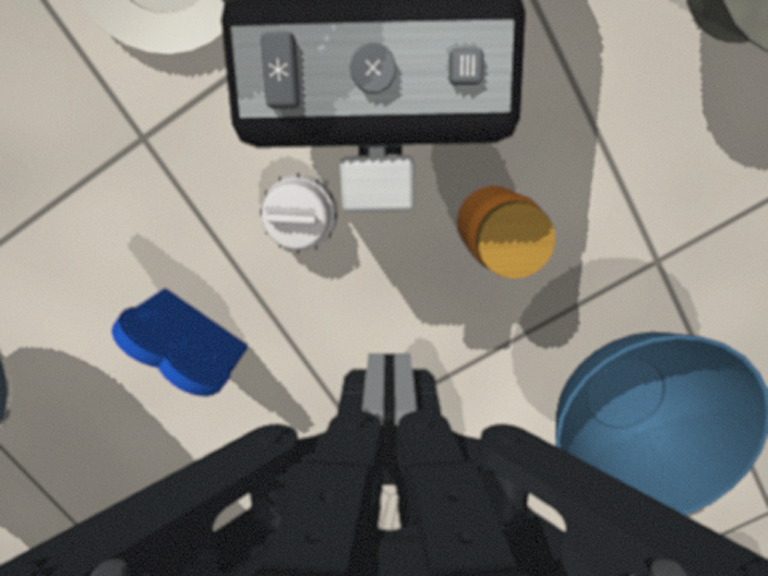

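The wrist view confirms it. The oblong snowflake key is at (279,68), the round cancel key (373,67), the square reheat key (467,66), and the paddle top centre (376,184). All lie within about 2 px of my predictions.

Run:
```python
from h import *
c=pickle.load(open('c1.pkl','rb'));t=pickle.load(open('c0.pkl','rb'))['top']
T=lambda u,v:((u+.5)/6+199.5,(v+.5)/6+119.5)
W=lambda u,v:((u+.5)/1.5-.5,(v+.5)/1.5-.5)
for a,b,z in [((279,68),(408,403),.193),((373,66),(455,335),.193),((467,65),(497,263),.193),((376,184),(540,393),.168)]:
    print(np.round(plane(c,W(*a),z),4),np.round(tri(c,W(*a),t,T(*b))[0],4))
print(ctrl.get_obs()['eef_pos'])
```

```text
[ 0.5473 -0.0148  0.193 ] [ 0.5477 -0.0137  0.1911]
[ 0.59   -0.0402  0.193 ] [ 0.5896 -0.0405  0.193 ]
[ 0.6324 -0.0657  0.193 ] [ 0.6327 -0.0657  0.1933]
[ 0.5571 -0.0942  0.168 ] [ 0.5575 -0.0933  0.1734]
[ 0.53741671 -0.14155515  0.32875775]
```

Request:
servo_tool(
  steps=[
    {"dx":0.08,"dy":0.2,"dz":-0.2,"wx":0,"wy":0,"wz":0},
    {"dx":0.17,"dy":0.44,"dz":-0.4,"wx":0,"wy":0,"wz":0},
    {"dx":0.17,"dy":0.44,"dz":-0.7,"wx":0,"wy":0,"wz":0},
    {"dx":0.17,"dy":0.44,"dz":-1,"wx":0,"wy":0,"wz":0},
    {"dx":0.17,"dy":0.44,"dz":-1,"wx":0,"wy":0,"wz":0},
  ],
)

```text
time_s: 2.7
eef_pos: [0.5499, -0.0984, 0.2233]
eef_rot: [-0.005, 0.874, 0.485, -0.004]
wrist_force: [-0.2, 0.6, -2.0]
opening: 0.0
grasp_force: 0.0
```

Request:
servo_tool(
  steps=[
    {"dx":0,"dy":0,"dz":-0.15,"wx":0,"wy":0,"wz":0},
    {"dx":0,"dy":0,"dz":-0.3,"wx":0,"wy":0,"wz":0},
    {"dx":0,"dy":0,"dz":-0.45,"wx":0,"wy":0,"wz":0},
    {"dx":0,"dy":0,"dz":-0.55,"wx":0,"wy":0,"wz":0},
    {"dx":0,"dy":0,"dz":-0.55,"wx":0,"wy":0,"wz":0},
  ],
)

```text
time_s: 3.12
eef_pos: [0.553, -0.0999, 0.1744]
eef_rot: [-0.001, 0.875, 0.485, -0.001]
wrist_force: [-0.3, -0.1, -1.0]
opening: 0.002
grasp_force: 0.0
```

Request:
servo_tool(
  steps=[
    {"dx":0,"dy":0,"dz":-0.06,"wx":0,"wy":0,"wz":0},
    {"dx":0,"dy":0,"dz":-0.12,"wx":0,"wy":0,"wz":0},
    {"dx":0,"dy":0,"dz":-0.18,"wx":0,"wy":0,"wz":0},
    {"dx":0,"dy":0,"dz":-0.24,"wx":0,"wy":0,"wz":0},
    {"dx":0,"dy":0,"dz":-0.28,"wx":0,"wy":0,"wz":0},
  ],
)

```text
time_s: 3.53
eef_pos: [0.5554, -0.1005, 0.1497]
eef_rot: [0.001, 0.874, 0.485, 0.001]
wrist_force: [-2.2, -0.7, 7.9]
opening: -0.001
grasp_force: 3.5
```

Request:
servo_tool(
  steps=[
    {"dx":0,"dy":0,"dz":-0.04,"wx":0,"wy":0,"wz":0},
    {"dx":0,"dy":0,"dz":-0.08,"wx":0,"wy":0,"wz":0},
    {"dx":0,"dy":0,"dz":-0.12,"wx":0,"wy":0,"wz":0},
    {"dx":0,"dy":0,"dz":-0.15,"wx":0,"wy":0,"wz":0},
    {"dx":0,"dy":0,"dz":-0.15,"wx":0,"wy":0,"wz":0},
  ],
)

```text
time_s: 3.95
eef_pos: [0.5542, -0.0994, 0.1326]
eef_rot: [-0.001, 0.874, 0.485, -0.0]
wrist_force: [-0.1, -0.0, -0.8]
opening: -0.001
grasp_force: 0.0
```

Request:
servo_tool(
  steps=[
    {"dx":0,"dy":0,"dz":0.3,"wx":0,"wy":0,"wz":0},
    {"dx":0,"dy":0,"dz":0.6,"wx":0,"wy":0,"wz":0},
    {"dx":0,"dy":0,"dz":0.9,"wx":0,"wy":0,"wz":0},
    {"dx":0,"dy":0,"dz":1,"wx":0,"wy":0,"wz":0},
    {"dx":0,"dy":0,"dz":1,"wx":0,"wy":0,"wz":0},
  ],
)

```text
time_s: 4.37
eef_pos: [0.5564, -0.1002, 0.2368]
eef_rot: [0.002, 0.874, 0.485, 0.002]
wrist_force: [-0.1, 0.5, 0.3]
opening: 0.003
grasp_force: 0.0
```

Run:
```python
from h import *
s=vision.camera('side');w=vision.camera('wrist');pickle.dump((s,w),open('c2.pkl','wb'))
b=cv2.resize(s['frame'][135:255,155:275,::-1],(480,480),interpolation=cv2.INTER_CUBIC)
a=cv2.resize(w['frame'][:,:,::-1],(320,240)); im=np.zeros((480,800,3),np.uint8);im[:,:480]=b;im[:240,480:]=a
cv2.imwrite('pics/s2.png',im);print(ctrl.get_obs()['eef_pos'])
```

```text
[ 0.5542174  -0.09942552  0.23246834]
```

View pics/s2.png

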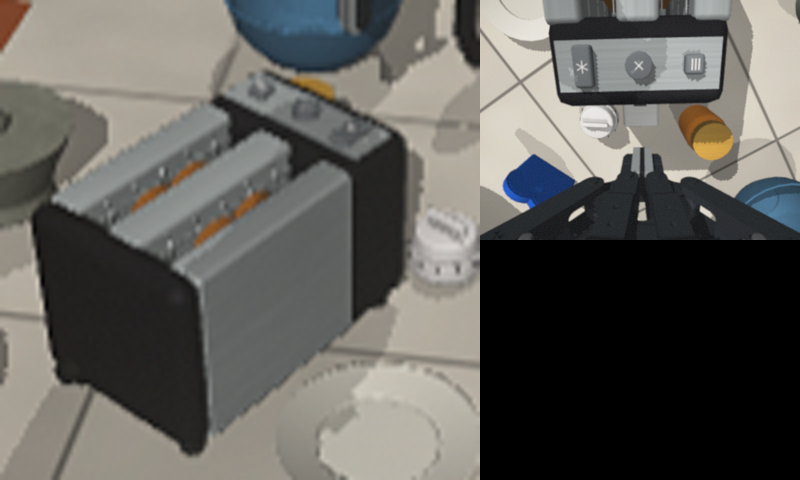

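The slices are down, the paddle stays down (wrist inset 640,116), and the toaster has not moved. Next is the defrost key, at (582,66) in the inset.

Request:
servo_tool(
  steps=[
    {"dx":-0.02,"dy":0.25,"dz":0,"wx":0,"wy":0,"wz":0},
    {"dx":-0.04,"dy":0.5,"dz":0,"wx":0,"wy":0,"wz":0},
    {"dx":-0.065,"dy":0.85,"dz":0,"wx":0,"wy":0,"wz":0},
    {"dx":-0.065,"dy":0.85,"dz":0,"wx":0,"wy":0,"wz":0},
    {"dx":-0.065,"dy":0.85,"dz":-0.15,"wx":0,"wy":0,"wz":0},
  ],
)

```text
time_s: 4.88
eef_pos: [0.5483, -0.0129, 0.2185]
eef_rot: [0.0, 0.874, 0.487, 0.001]
wrist_force: [1.1, -0.3, 1.2]
opening: 0.002
grasp_force: 0.0
```

Request:
servo_tool(
  steps=[
    {"dx":0,"dy":0,"dz":-0.08,"wx":0,"wy":0,"wz":0},
    {"dx":0,"dy":0,"dz":-0.16,"wx":0,"wy":0,"wz":0},
    {"dx":0,"dy":0,"dz":-0.22,"wx":0,"wy":0,"wz":0},
    {"dx":0,"dy":0,"dz":-0.22,"wx":0,"wy":0,"wz":0},
    {"dx":0,"dy":0,"dz":-0.22,"wx":0,"wy":0,"wz":0},
  ],
)

```text
time_s: 5.3
eef_pos: [0.5477, -0.015, 0.1956]
eef_rot: [-0.0, 0.875, 0.485, -0.001]
wrist_force: [0.1, -1.0, 0.8]
opening: 0.004
grasp_force: 0.0
```

Request:
servo_tool(
  steps=[
    {"dx":0,"dy":0,"dz":-0.02,"wx":0,"wy":0,"wz":0},
    {"dx":0,"dy":0,"dz":-0.04,"wx":0,"wy":0,"wz":0},
    {"dx":0,"dy":0,"dz":-0.06,"wx":0,"wy":0,"wz":0},
    {"dx":0,"dy":0,"dz":-0.08,"wx":0,"wy":0,"wz":0},
    {"dx":0,"dy":0,"dz":-0.08,"wx":0,"wy":0,"wz":0},
  ],
)

```text
time_s: 5.72
eef_pos: [0.5485, -0.015, 0.1887]
eef_rot: [0.001, 0.874, 0.485, 0.0]
wrist_force: [0.1, -1.1, 3.4]
opening: 0.0
grasp_force: 1.8
```

Request:
servo_tool(
  steps=[
    {"dx":0,"dy":0,"dz":-0.01,"wx":0,"wy":0,"wz":0},
    {"dx":0,"dy":0,"dz":-0.02,"wx":0,"wy":0,"wz":0},
    {"dx":0,"dy":0,"dz":-0.025,"wx":0,"wy":0,"wz":0},
    {"dx":0,"dy":0,"dz":-0.025,"wx":0,"wy":0,"wz":0},
    {"dx":0,"dy":0,"dz":-0.025,"wx":0,"wy":0,"wz":0},
  ],
)

```text
time_s: 6.13
eef_pos: [0.5486, -0.015, 0.1879]
eef_rot: [0.001, 0.874, 0.485, 0.001]
wrist_force: [-4.0, -0.5, 13.4]
opening: -0.001
grasp_force: 6.6
```

It bottomed out: 13 N at z = 0.188. Now I'll lift clear.

Request:
servo_tool(
  steps=[
    {"dx":0,"dy":0,"dz":0.1,"wx":0,"wy":0,"wz":0},
    {"dx":0,"dy":0,"dz":0.3,"wx":0,"wy":0,"wz":0},
    {"dx":0,"dy":0,"dz":0.6,"wx":0,"wy":0,"wz":0},
    {"dx":0,"dy":0,"dz":0.9,"wx":0,"wy":0,"wz":0},
    {"dx":0,"dy":0,"dz":0.9,"wx":0,"wy":0,"wz":0},
  ],
)

```text
time_s: 6.55
eef_pos: [0.5508, -0.015, 0.2824]
eef_rot: [0.003, 0.874, 0.485, 0.004]
wrist_force: [1.1, -0.3, 1.0]
opening: 0.002
grasp_force: 0.0
```

Request:
servo_tool(
  steps=[
    {"dx":-0.1,"dy":-0.2,"dz":0,"wx":0,"wy":0,"wz":0},
    {"dx":-0.2,"dy":-0.4,"dz":0,"wx":0,"wy":0,"wz":0},
    {"dx":-0.5,"dy":-0.8,"dz":0.2,"wx":0,"wy":0,"wz":0},
    {"dx":-0.5,"dy":-0.8,"dz":0.2,"wx":0,"wy":0,"wz":0},
    {"dx":-0.5,"dy":-0.8,"dz":0.2,"wx":0,"wy":0,"wz":0},
  ],
)

```text
time_s: 6.97
eef_pos: [0.4975, -0.0966, 0.2972]
eef_rot: [0.001, 0.875, 0.484, 0.001]
wrist_force: [-0.4, -0.2, 0.5]
opening: 0.001
grasp_force: 0.0
```

Run:
```python
from h import *
s=vision.camera('side');w=vision.camera('wrist')
b=cv2.resize(s['frame'][135:255,155:275,::-1],(400,400),interpolation=cv2.INTER_CUBIC)
a=cv2.resize(w['frame'][:,:,::-1],(400,300)); im=np.zeros((400,800,3),np.uint8);im[:,:400]=b;im[:300,400:]=a
cv2.imwrite('pics/s3.png',im);o=ctrl.get_obs();print(o['eef_pos'],o['time_s'])
print(proj(w,[[.5475,-.0143,.193],[.59,-.0405,.193],[.6326,-.0657,.193],[.557,-.094,.128]])*400/512+[400,0])
```

```text
[ 0.49816358 -0.09457422  0.29585321] 7.0667
[[600.4051208   49.33846   ]
 [655.38276859  49.02242773]
 [709.67321684  47.85870161]
 [641.99562441 108.68071782]]
```

View pics/s3.png

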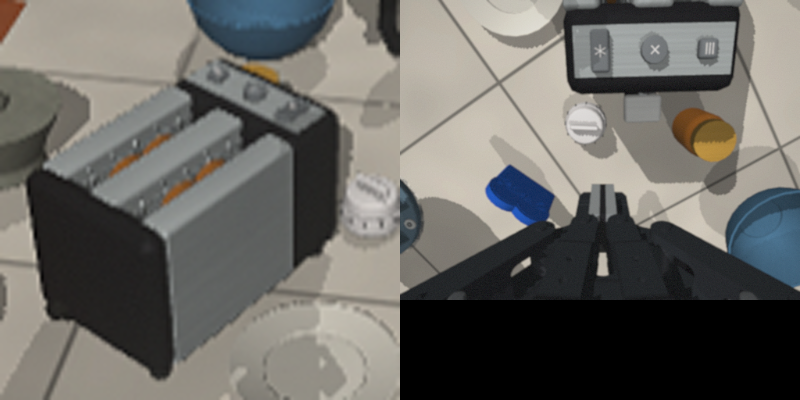

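The slices are down, the keys sit at (600,50), (655,49) and (708,48) as predicted, and the lever is down at (642,108). The arm is clear, so I'm handing in.

```bash
python3 -c "
from h import *
print(workorder.hand_in())"
```

```text
the job is handed in; nothing more can be done
None
```

The job is handed in: the lever was pushed down and caught with both slices lowered, and defrost was pressed fully in and released; the last pictures show the toaster unmoved. The hand-in gave no verdict.

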